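# Slide a trunking length past the clamp post into the drilling bay

## Robot

A 6-joint arm with a two-finger parallel gripper is mounted at the origin on the work surface. World frame = base frame: x ahead of the robot, y to its left, z up, the work surface at z = 0. Lengths are in m, angles in rad, forces in N, time in s.
With the tool pointing down it reaches from about 0.35 to 0.775 m from the base axis. Payload 5.5 kg.
Tool frame: the origin (TCP) lies at the very end of the fingers, on their centre line; the grasp point (between the pads) lies 19 mm behind it; z points along the fingers, y is the line along which they close (so a half turn about z gives the same grasp; the last joint's range is limited). The gripper opens to 85 mm and grips with 20 to 120 N. Pads are 22 mm wide; open, the fingers measure 114 mm over their backs; the gripper's body (76 mm by 85 mm) begins 54 mm behind the grasp point. The pads swing forward as they close: fully open they stand 13 mm farther back than shut.
Start: joints at [0.981, 0.313, 0.046, 1.304, 0, 1.431], TCP at [0.25, 0.518, 0.231] pointing down, gripper open.
Joint ranges: [-2.76, 2.76], [-0.86, 1.69], [-1.03, 1.26], [-2.2, 2.34], [-1.47, 1.5], [-3.14, 3.14]. Speed limits (rad/s): [2.57, 2.57, 3.14, 3.14, 3.14, 3.14].

## Interface

Orientations are given as a unit quaternion [w, x, y, z].
In Python, from workcell import env gives the robot as it stands. The module is installed in compiled form; this text tells all that it offers.
- The arm moves only by the tool jog_arm, never from a script. Its arguments are lists of equal length, an entry for each row: "gripper": the opening, from 0 (shut) to 1 (fully open); "offset": the shift along the world's x, y, z in cm, a list of three; "twist": the turn about the world's z in degrees. In form: {"gripper": [gripper, ...], "offset": [[dx, dy, dz], ...], "twist": [twist, ...]}. A call has exactly 8 rows; each row is the pose to reach, as a shift and turn from the pose commanded when the call began; what a row does not reach only later rows make up. A row lasts 1/8 s, in which the tool goes at most 62.5 mm and 10.7 degrees, less where a joint would pass 70% of its speed; a pose out of reach is approached as far as the arm can. A call with a gripper value outside its range is refused whole. The fingers move at their own pace and stop on an object; "squeeze" is the grip in N (left out, the last holds). Time passes only in rows, so rows that repeat a pose let the fingers close, or fill a call up. It gives the time, the measured TCP pose, the force, the opening and the grip force at its end, in the units of the state.
- env.get_state(): the state, without advancing time (a new reading comes with each control period).
- env.read_camera(name): name is "scene" or "top"; returns a dict with "image" (384x512x3 uint8, red, green, blue), "z_map" (384x512 float32, m along the optical axis (not along the pixel's ray), 0 where there is no reading), "fovy" (degrees; the focal length in pixels is half the picture's height over the tangent of half this angle, whatever the lens; pixels are square), "cx", "cy" (the principal point, pixels), "distortion" ([k1, k2, p1, p2, k3] as OpenCV has them; the pictures are not rectified), "cam_to_world" (4x4, takes a point from camera to world coordinates). Camera axes: x right, y up, looking along -z (the intrinsics and any distortion apply to the point x, -y, -z); pixel columns grow to the right and rows downward; lengths in m; the calibration is good to about 2 mm. A picture is of the moment at which its call begins.
- env.hand_in(): hands the job in; it is judged then, once.
The state is a dict: "clock": time; "joint_pos": joint angles; "qvel": joint speeds; "tau": joint torques, N m; "tcp_pos": TCP position; "orientation": TCP orientation; "wrist_force": force on the tool from outside, world axes, zero at the start; "ft_torque": the same for the moment, N m; "finger_gap": finger opening in m; "grip_force": force on a finger pad.
Only numpy, scipy, OpenCV 4.12 (cv2) and the standard library are available. Lean on these libraries where they do the work, as an engineer would, in place of code of your own. Each camera call takes 0.05 s, during which the arm holds its last target. There are 200 camera calls.

## Task

Push the long white length of trunking along the bench, angling it past the steel post, into the three-sided aluminium bay, so that it ends up flat against the bay's back wall from end to end. Only push it with the fingers: it stays flat on the bench and is never lifted, and everything else on the bench stays where it is.

Things in the scene. Friction and masses are not known exactly. Their poses are not given: they have to be found in the camera images.
- trunk: The long white length of closed plastic trunking, a plain bar 40 mm wide (its x), 240 mm long (its y) and 25 mm high, about 0.2 kg, loose on the bench (sliding friction moderate). Origin at the centre of its underside. It starts outside the bay, between the robot and the bay's mouth, lying roughly along the mouth, mostly to the right of the post as the robot sees it.
- trunk_left_end (a point): Centre of the trunking's left end face (its +y end; the end that starts nearer to the post), half-way up.
- trunk_right_end (a point): Centre of the trunking's right end face (its -y end), half-way up.
- bay: The fixed bay: three aluminium walls 30 mm high and 8 mm thick, no floor (the bench is its floor), open towards the robot. Origin on the bench at the centre of its open mouth; its x points into the bay, y to the left along the mouth. Inside it is 330 mm wide (walls' inner faces at y = +165 and -165 mm) and 85 mm deep (back wall's inner face at x = 85 mm); the side walls run from x = 0 to the back wall.
- bay_back (a point): Middle of the bay's back wall, on its inner face, 12.5 mm above the bench.
- post: The fixed upright steel post, a round bar 18 mm in diameter and 60 mm high, standing in the bay's mouth left of its middle. Origin at the centre of its foot. The opening between post and right side wall is shorter than the trunking, so the trunking's left end must go in behind the post first.
- tape: Bystander, to be left alone: a black roll of tape lying flat (84 mm across, 19 mm high). Origin at its underside's centre.
- offcut: Bystander, to be left alone: a short white trunking offcut, 40 x 85 mm, 25 mm high. Origin at its underside's centre.
- jar: Bystander, to be left alone: a small screw jar, 54 mm across and 65 mm high. Origin at its underside's centre.
- carton: Bystander, to be left alone: a cardboard carton, 70 x 110 mm, 45 mm high. Origin at its underside's centre.
- meter: Bystander, to be left alone: a yellow hand-held meter lying on its back, 75 x 140 mm, 39 mm high. Origin at its underside's centre.
- breaker: Bystander, to be left alone: a grey circuit breaker standing on its foot, 70 x 36 mm, 81 mm high. Origin at its underside's centre.
- driver: Bystander, to be left alone: a screwdriver lying on the bench along its own x.
Mind the look-alikes: they are no part of the job. Several things have the shape of the trunk; the one meant has the colours described above.

How it is judged:
At the end, for the whole second after the job is handed in: Both ends of the trunking inside the bay with their centres within 30 mm of the back wall's inner face (20 mm is flush, so at most a 10 mm gap), between the side walls, flat on the bench and at rest (x of each of trunk_left_end, trunk_right_end in the frame of bay above 0.055 m and y of trunk_left_end in the frame of bay between -0.167 and 0.167 m and height (world z) of each of trunk_left_end, trunk_right_end below 0.02 m and y of trunk_right_end in the frame of bay between -0.167 and 0.167 m and linear speed of trunk below 0.01 m/s and angular speed of trunk below 0.05 rad/s); the robot touches nothing.
It fails at once if the trunking is lifted or tipped off the bench (an end or its middle more than 12 mm up) (height (world z) of any of trunk_left_end, trunk_right_end above 0.0245 m or height (world z) of trunk above 0.012 m).
It fails at once if a bystander is moved more than 25 mm (distance of any of tape, offcut, jar, carton, meter, driver, breaker from where it was at the start of the episode above 0.025 m).
It also fails if it takes over 67 s, if anything falls off the work surface, if the arm or the gripper's body presses on something with over 40 N, if the wrist force passes 120 N, or if a joint passes its speed limit or range.

## Working session

There is one attempt and no reset: what is moved stays moved. The work goes in short steps, Python scripts to look and compute and a tool call to move; the robot and the scene stay as the last step left them, time stands still between calls to the robot, and variables do not carry over. Pictures are saved under pics/ and viewed, at most 10 in all, crops included, and the job is handed in when it is done.

Besides the shell and the picture viewer there is one more tool, called after "Emit:" as name(argument=value, ...) on one line, values as JSON. jog_arm: Moves the arm, as the interface text tells. Its arguments: {"type":"object","properties":{"gripper":{"type":"array"},"offset":{"type":"array"},"twist":{"type":"array"},"squeeze":{"type":"number"}},"required":["gripper","offset","twist"]}

```bash
mkdir -p pics
cat > h.py <<'E'
import numpy as np, cv2
from workcell import env
def cloud(c):
    h,w=c["z_map"].shape; f=h/2/np.tan(np.radians(c["fovy"])/2)
    K=np.array([[f,0,c["cx"]],[0,f,c["cy"]],[0,0,1]])
    u,v=np.meshgrid(np.arange(w),np.arange(h))
    p=cv2.undistortPoints(np.stack([u,v],-1).reshape(-1,1,2).astype(np.float64),K,np.array(c["distortion"],float)).reshape(h,w,2)
    z=c["z_map"].astype(float); P=np.stack([p[...,0]*z,-p[...,1]*z,-z,np.ones_like(z)],-1)
    W=(P@np.array(c["cam_to_world"]).T)[...,:3]; W[z==0]=np.nan
    return W
def ortho(c,x0=.2,x1=.85,y0=-.5,y1=.5,s=800):
    # top-down map: col = (y1-y)*s, row=(x1-x)*s ; colour by point splat, highest wins
    W=cloud(c); m=np.isfinite(W[...,0]); P=W[m]; C=c["image"][m]
    o=np.argsort(P[:,2]); P=P[o];C=C[o]
    im=np.zeros((int((x1-x0)*s),int((y1-y0)*s),3),np.uint8)
    r=((x1-P[:,0])*s).astype(int); q=((y1-P[:,1])*s).astype(int)
    k=(r>=0)&(r<im.shape[0]-1)&(q>=0)&(q<im.shape[1]-1)
    for a in(0,1):
        for b in(0,1): im[r[k]+a,q[k]+b]=C[k]
    return im
def save(n,im): cv2.imwrite("pics/"+n+".png",im[...,::-1])
E
python3 - <<'E'
from h import *
for n in("top","scene"):
    c=env.read_camera(n); np.savez(n,**c); save(n+"0",c["image"])
    print(n,np.round(c["cam_to_world"],2).tolist())
save("ortho0",ortho(dict(np.load("top.npz"))))
print(env.get_state())
E
```

```text
top [[-0.01, 0.99, -0.13, 0.37], [-1.0, -0.01, 0.01, 0.0], [0.0, 0.13, 0.99, 1.24], [0.0, 0.0, 0.0, 1.0]]
scene [[-0.37, -0.54, 0.75, 1.5], [0.93, -0.2, 0.32, 0.43], [-0.02, 0.81, 0.58, 0.79], [0.0, 0.0, 0.0, 1.0]]
{'clock': 0.1, 'joint_pos': array([ 9.81409123e-01,  3.13888601e-01,  4.51023619e-02,  1.30360836e+00,
       -8.84350780e-06,  1.43121530e+00]), 'qvel': array([ 8.10114566e-04, -1.26029489e-03,  2.86098842e-03, -1.95974598e-03,
       -8.82326275e-04, -4.86863531e-05]), 'tau': array([ 2.71448982e-03, -4.81724131e+01,  2.99244279e+01,  1.26156601e-02,
       -1.68486786e-04, -1.52045561e-05]), 'tcp_pos': array([0.24975115, 0.51742368, 0.23052292]), 'orientation': array([-2.80733865e-04,  2.23011816e-01,  9.74815414e-01, -7.48213231e-04]), 'wrist_force': array([-0.15680153, -0.43736172, -0.19251569]), 'ft_torque': array([-0.00490614, -0.0198838 , -0.0371951 ]), 'grip_force': 0.0, 'finger_gap': 0.08562376775884448}
```

View pics/top0.png

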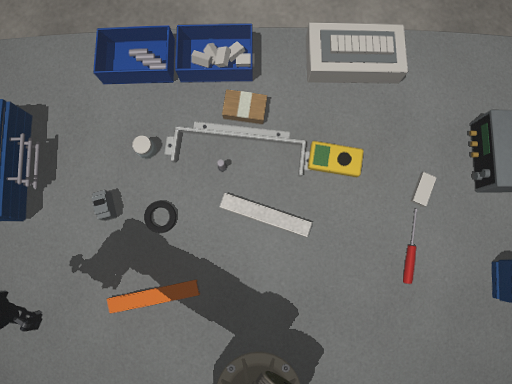

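View pics/ortho0.png

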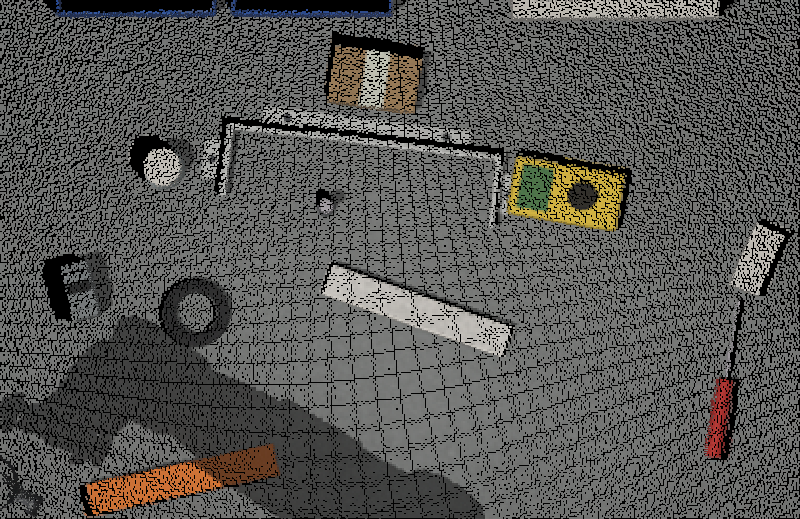

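The top view shows the trunk at pixels (220–312, 195–235), the post at (222, 165), and the bay's walls from (175, 128) to (305, 172). The meter is right against the bay's right wall, and the tape is at (160, 217).

```bash
cat >> h.py <<'E'
def trunk(c):
    W=cloud(c);z=W[...,2];I=c["image"].astype(int)
    m=(z>.017)&(z<.033)&(I.min(-1)>120)&(np.ptp(I,-1)<40)&(W[...,0]>.3)&(W[...,0]<.8)&(abs(W[...,1])<.32)
    n,l,s,_=cv2.connectedComponentsWithStats(cv2.morphologyEx(m.astype(np.uint8),cv2.MORPH_OPEN,np.ones((3,3))))
    k=1+np.argmax(s[1:,4]); P=W[l==k][:,:2]
    r=cv2.minAreaRect((P*1000).astype(np.float32)); return P,np.median(z[l==k]),r,cv2.boxPoints(r)
E
python3 - <<'E'
from h import *
c=dict(np.load("top.npz")); P,z,r,b=trunk(c); print(len(P),z,r,b.tolist())
W=cloud(c);X,Y,Z=W[...,0],W[...,1],W[...,2]
print("bench z",np.nanmedian(Z[(abs(X-.45)<.02)&(abs(Y)<.1)]))
m=(Z>.045)&(Z<.07)&(abs(X-.6)<.04)&(abs(Y-.1)<.04); print("post",m.sum(),np.mean(W[m],0),W[m].min(0),W[m].max(0))
m=(Z>.024)&(Z<.036)&(X>.56)&(X<.72)&(Y>-.14)&(Y<.24)
Q=W[m][:,:2]; 
# back wall: fit from initial line, refine
p0=np.array([.695,.212]);p1=np.array([.66,-.128])
for w in(.015,.008,.006):
    d=(p1-p0)/np.linalg.norm(p1-p0); n=np.array([-d[1],d[0]]); 
    k=abs((Q-p0)@n)<w; vx,vy,x0,y0=cv2.fitLine(Q[k].astype(np.float32),cv2.DIST_HUBER,0,.01,.01).ravel()
    p0=np.array([x0,y0]);p1=p0+np.array([vx,vy])*np.sign(-vy)*.1
d=p1-p0;d/=np.linalg.norm(d); n=np.array([-d[1],d[0]])
if n[0]<0:n=-n
t=(Q-p0)@d; s=(Q-p0)@n
print("back",k.sum(),p0,d,n,"s pct",np.percentile(s[k],[2,50,98]))
k2=(s<-.02)&(s>-.1)
for sd in(-1,1):
    kk=k2&(np.sign(t-np.median(t[k]))==sd)&(abs(t-np.median(t[k]))>.12)
    print(sd,kk.sum(),np.percentile(t[kk],[2,50,98]),s[kk].min(), Q[kk].mean(0))
for n_,cc in(("tape",(.455,.255)),("meter",(.61,-.215)),("carton",(.755,.03))):
    m=(Z>.012)&(abs(X-cc[0])<.07)&(abs(Y-cc[1])<.09); print(n_,np.nanpercentile(W[m],[1,99],axis=0).round(3).tolist())
E
```

```text
1387 0.02430870734937618 ((462.3109130859375, -20.36510467529297), (238.5557098388672, 39.358070373535156), 70.47985076904297) [[403.9076232910156, -126.21182250976562], [441.0035705566406, -139.3628692626953], [520.7142333984375, 85.48161315917969], [483.6182556152344, 98.63265991210938]]
bench z 0.0045154932216615595
post 43 [0.59277101 0.09199629 0.05705757] [0.58457787 0.0838867  0.04603154] [0.6021618  0.09909343 0.06309845]
back 408 [0.67337847 0.04492468] [-0.11302172 -0.9935925 ] [ 0.9935925  -0.11302172] s pct [-4.58085657e-03 -6.49205809e-05  4.90285966e-03]
-1 80 [-0.17365138 -0.16883768 -0.16466436] -0.08732464585040582 [0.63894801 0.21871561]
1 105 [0.16472775 0.1706882  0.19161507] -0.08925869919197399 [ 0.60029172 -0.12327248]
tape [[0.418, 0.217, 0.012], [0.499, 0.295, 0.022]]
meter [[0.565, -0.277, 0.015], [0.651, -0.136, 0.041]]
carton [[0.71, -0.023, 0.014], [0.79, 0.088, 0.049]]
```

Emit:
jog_arm(gripper=[0.6,0.6,0.6,0.6,0.6,0.6,0.6,0.6], offset=[[2,-5,0],[4,-10,0],[6,-15,0],[8,-20,0],[10,-25,0],[11,-30,0],[12,-35,0],[13,-40,0]], twist=[-1,-2,-3,-3,-3,-3,-3,-3])

```text
clock: 1.1
tcp_pos: [0.3799, 0.1162, 0.2311]
orientation: [-0.0, 0.248, 0.969, 0.0]
wrist_force: [0.7, -0.5, -0.3]
finger_gap: 0.0514
grip_force: 0.0
```

Emit:
jog_arm(gripper=[0.6,0.6,0.6,0.6,0.6,0.6,0.6,0.6], offset=[[2,-6,-2],[3.8,-11.4,-5],[3.8,-11.4,-9],[3.8,-11.4,-13],[3.8,-11.4,-17],[3.8,-11.4,-18],[3.8,-11.4,-18],[3.8,-11.4,-18]], twist=[0,0,0,0,0,0,0,0])

```text
clock: 2.1
tcp_pos: [0.4194, 0.0037, 0.0527]
orientation: [0.001, 0.248, 0.969, 0.0]
wrist_force: [-0.3, -0.1, 1.0]
finger_gap: 0.0514
grip_force: 0.0
```

Emit:
jog_arm(gripper=[0.6,0.6,0.6,0.6,0.6,0.6,0.6,0.6], offset=[[0,0,-2],[0,0,-4],[0,0,-4.6],[0.4,-0.2,-4.6],[0.9,-0.5,-4.6],[1.3,-0.7,-4.6],[1.75,-0.95,-4.6],[2.2,-1.2,-4.6]], twist=[0,0,0,0,0,0,0,0])

```text
clock: 3.1
tcp_pos: [0.4398, -0.008, 0.0053]
orientation: [-0.001, 0.248, 0.969, 0.0]
wrist_force: [-2.8, 1.2, 2.1]
finger_gap: 0.0514
grip_force: 1.2
```

Emit:
jog_arm(gripper=[0.6,0.6,0.6,0.6,0.6,0.6,0.6,0.6], offset=[[0.6,-0.35,0],[1.2,-0.7,0],[1.8,-1.0,0],[2.4,-1.3,0],[3.0,-1.65,0],[3.6,-2.0,0],[4.2,-2.3,0],[4.8,-2.65,0]], twist=[0,0,0,0,0,0,0,0])

```text
clock: 4.1
tcp_pos: [0.4884, -0.0349, 0.0053]
orientation: [0.0, 0.248, 0.969, 0.0]
wrist_force: [-0.3, 0.5, 0.5]
finger_gap: 0.0513
grip_force: 0.5
```

```bash
cat >> h.py <<'E'
O=np.array([.5848,.0541]); BX=np.array([.9936,-.113]); BY=np.array([.113,.9936])
def bay(p): d=np.asarray(p)-O; return np.stack([d@BX,d@BY],-1)
def world(p): p=np.asarray(p); return O+p[...,:1]*BX+p[...,1:]*BY
def report(name="top",n=None):
    c=env.read_camera(name); P,z,r,b=trunk(c)
    q=bay(b/1000); 
    e=[np.linalg.norm(q[i]-q[(i+1)%4]) for i in range(4)]; i=int(np.argmin(e[:2])); 
    A=(q[i]+q[(i+1)%4])/2; B=(q[(i+2)%4]+q[(i+3)%4])/2
    L,R=(A,B) if A[1]>B[1] else (B,A); ax=(L-R)/np.linalg.norm(L-R)
    m=np.array([ax[1],-ax[0]])
    print(len(P),"size",np.round(r[1],0),"L",L.round(3),"R",R.round(3),"phi",np.degrees(np.arctan2(-ax[0],ax[1])).round(1),"c.m",((L+R)/2@m).round(4))
    print("world L",world(L[None]).round(3),"R",world(R[None]).round(3),"tcp bay",bay(env.get_state()["tcp_pos"][:2]).round(3))
    if n: save(n,ortho(c,.3,.8,-.35,.35,1000))
E
python3 -c "
from h import *
report('top','p1'); report('scene')"
```

```text
161 size [32. 38.] L [-0.041 -0.012] R [-0.004 -0.024] phi 71.4 c.m -0.0246
world L [[0.543 0.047]] R [[0.578 0.03 ]] tcp bay [-0.084 -0.1  ]
235 size [99. 41.] L [-0.011 -0.001] R [-0.048 -0.093] phi -21.9 c.m -0.0097
world L [[0.574 0.055]] R [[ 0.527 -0.033]] tcp bay [-0.085 -0.1  ]
```

View pics/p1.png

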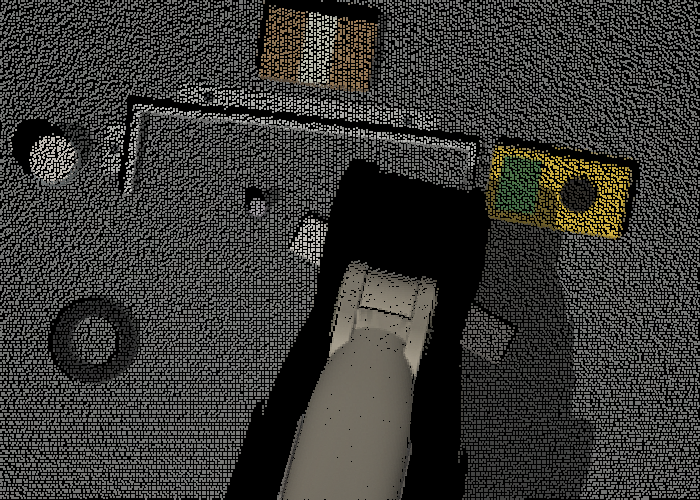

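Emit:
jog_arm(gripper=[0.6,0.6,0.6,0.6,0.6,0.6,0.6,0.6], offset=[[0.6,-0.35,0],[1.2,-0.7,0],[1.8,-1.0,0],[2.4,-1.3,0],[2.9,-1.6,0],[3.3,-1.85,0],[3.3,-1.85,0],[2.5,-1.4,0]], twist=[0,0,0,0,0,0,0,0])

```text
clock: 5.2
tcp_pos: [0.5136, -0.0489, 0.0055]
orientation: [0.001, 0.249, 0.969, 0.0]
wrist_force: [0.2, -0.2, 0.2]
finger_gap: 0.0513
grip_force: 0.0
```

Emit:
jog_arm(gripper=[0.6,0.6,0.3,0.1,0.1,0.1,0.1,0.1], offset=[[-1,0.5,0],[-1,0.5,4],[-2,-4,8],[-4,-8,8],[-6,-12,8],[-8,-16,8],[-8,-20,8],[-8,-20,8]], twist=[0,0,0,0,0,0,0,0])

```text
clock: 6.2
tcp_pos: [0.4327, -0.2507, 0.0856]
orientation: [0.001, 0.25, 0.968, -0.0]
wrist_force: [-0.6, 0.7, -0.7]
finger_gap: 0.0085
grip_force: 0.0
```

```bash
cat >> h.py <<'E'
def trunk(c):
    W=cloud(c);z=W[...,2];I=c["image"].astype(int); q=bay(W[...,:2]); x,y=q[...,0],q[...,1]
    m=(z>.015)&(z<.033)&(np.ptp(I,-1)<40)&(I.min(-1)>45)&(x<.079)&(x>-.2)&(y<.158)&((y>-.158)|((x<-.006)&(y>-.3)))&(np.hypot(x-.004,y-.039)>.016)
    m=cv2.morphologyEx(m.astype(np.uint8),cv2.MORPH_OPEN,np.ones((3,3)))>0
    P=W[m][:,:2]; r=cv2.minAreaRect((P*1000).astype(np.float32)); return P,np.median(z[m]),r,cv2.boxPoints(r)
E
python3 -c "
from h import *
report('top'); report('scene')"
```

```text
1402 size [157. 408.] L [-0.083  0.17 ] R [-0.008 -0.23 ] phi 10.7 c.m -0.0501
world L [[0.521 0.233]] R [[ 0.551 -0.174]] tcp bay [-0.117 -0.318]
799 size [245.  43.] L [ 0.026 -0.015] R [-0.067 -0.241] phi -22.3 c.m 0.0294
world L [[0.609 0.036]] R [[ 0.491 -0.178]] tcp bay [-0.117 -0.317]
```

Emit:
jog_arm(gripper=[0.1,0.1,0.1,0.1,0.1,0.1,0.1,0.1], offset=[[1,1,0],[2,2,0],[3,3,0],[4,4,0],[4.6,5,0],[4.6,5,0],[4.6,5,0],[4.6,5,0]], twist=[10,20,30,40,50,60,70,80])

```text
clock: 7.3
tcp_pos: [0.4785, -0.1965, 0.0851]
orientation: [-0.0, -0.436, 0.9, 0.001]
wrist_force: [0.6, 0.0, 0.2]
finger_gap: 0.0082
grip_force: 0.0
```

Emit:
jog_arm(gripper=[0.1,0.1,0.1,0.1,0.1,0.1,0.1,0.1], offset=[[0,0,-2],[0,0,-5],[0,0,-8],[0,0,-8],[0.3,0.5,-8],[0.6,1.0,-8],[0.9,1.6,-8],[1.2,2.2,-8]], twist=[10,10,10,10,10,10,10,10])

```text
clock: 8.3
tcp_pos: [0.4918, -0.177, 0.0062]
orientation: [0.0, -0.509, 0.861, -0.001]
wrist_force: [-1.4, -2.8, 2.2]
finger_gap: 0.0085
grip_force: 1.3
```

Emit:
jog_arm(gripper=[0.1,0.1,0.1,0.1,0.1,0.1,0.1,0.1], offset=[[0.3,0.7,0],[0.6,1.4,0],[0.9,2.1,0],[1.2,2.8,0],[1.6,3.5,0],[1.9,4.2,0],[2.2,4.9,0],[2.2,4.9,0]], twist=[0,0,0,0,0,0,0,0])

```text
clock: 9.3
tcp_pos: [0.5132, -0.1266, 0.0051]
orientation: [0.0, -0.51, 0.86, 0.001]
wrist_force: [1.2, -0.4, 0.5]
finger_gap: 0.0086
grip_force: 0.0
```

```bash
python3 -c "
from h import *
report('scene','p2')"
```

```text
895 size [256.  44.] L [0.044 0.049] R [-0.052 -0.189] phi -22.1 c.m 0.0227
world L [[0.634 0.097]] R [[ 0.512 -0.128]] tcp bay [-0.051 -0.188]
```

View pics/p2.png

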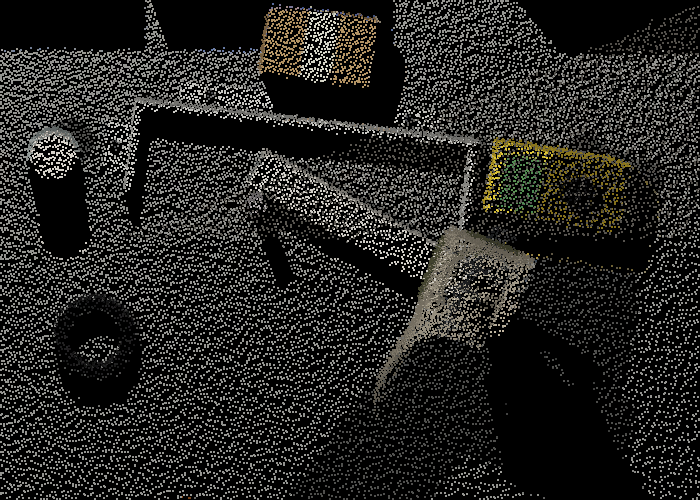

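The picture shows the trunk's left end just past the post (post at ~(257, 205), end at (260, 165)), and the gripper on the right end. Next I continue the end push.

Emit:
jog_arm(gripper=[0.1,0.1,0.1,0.1,0.1,0.1,0.1,0.1], offset=[[0.3,0.6,0],[0.6,1.2,0],[0.85,1.8,0],[1.15,2.4,0],[1.4,3.0,0],[1.7,3.5,0],[1.9,4.0,0],[1.9,4.0,0]], twist=[0,0,0,0,0,0,0,0])

```text
clock: 10.35
tcp_pos: [0.5323, -0.0872, 0.0054]
orientation: [0.0, -0.51, 0.86, 0.0]
wrist_force: [-0.9, -0.3, 0.4]
finger_gap: 0.0084
grip_force: 0.0
```

Emit:
jog_arm(gripper=[0.1,0.1,0.1,0.1,0.1,0.1,0.1,0.1], offset=[[-1,-2,0],[-1,-2,3],[-2,-4,8],[-5,-6,8],[-10,-6,8],[-12,-6,8],[-12,-6,8],[-12,-6,8]], twist=[0,0,0,-10,-20,-30,-40,-50])

```text
clock: 11.35
tcp_pos: [0.4119, -0.1478, 0.0857]
orientation: [0.0, -0.095, 0.996, -0.0]
wrist_force: [0.0, -0.3, -0.7]
finger_gap: 0.0083
grip_force: 0.0
```

```bash
python3 -c "
from h import *
report('scene','p3')"
```

```text
935 size [243.  43.] L [0.06  0.089] R [-0.034 -0.135] phi -22.8 c.m 0.0213
world L [[0.655 0.135]] R [[ 0.536 -0.077]] tcp bay [-0.149 -0.22 ]
```

View pics/p3.png

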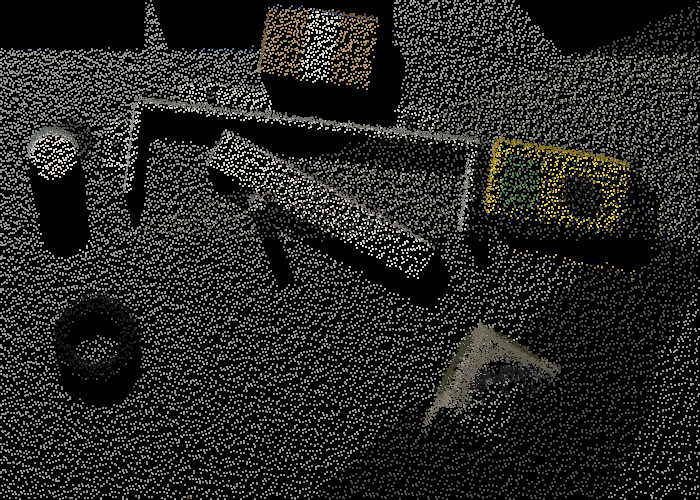

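The picture shows the trunk behind the post, left end at (220, 150) near the back wall and right end at (425, 260). Now I swing the right end in with a fence held parallel to the mouth.

Emit:
jog_arm(gripper=[0.6,0.6,0.6,0.6,0.6,0.6,0.6,0.6], offset=[[2,5,0],[5,10,0],[9.7,15.2,0],[9.7,15.2,0],[9.7,15.2,-3],[9.7,15.2,-6],[9.7,15.2,-8],[9.7,15.2,-8]], twist=[-6,-12,-17.4,-17.4,-17.4,-17.4,-17.4,-17.4])

```text
clock: 12.4
tcp_pos: [0.5068, 0.004, 0.0039]
orientation: [-0.002, 0.053, 0.999, 0.0]
wrist_force: [-0.1, 0.0, 0.4]
finger_gap: 0.051
grip_force: 0.0
```

Emit:
jog_arm(gripper=[0.6,0.6,0.6,0.6,0.6,0.6,0.6,0.6], offset=[[0.7,0,0],[1.4,0,0],[2.1,0,0],[2.7,0,0],[3.3,0,0],[3.9,0,0],[4.5,0,0],[5.1,0,0]], twist=[0,0,0,0,0,0,0,0])

```text
clock: 13.4
tcp_pos: [0.5604, 0.0043, 0.0053]
orientation: [-0.0, 0.054, 0.999, 0.0]
wrist_force: [-1.3, -0.2, 0.2]
finger_gap: 0.0513
grip_force: 0.4
```

```bash
python3 -c "
from h import *
report('scene','p4')"
```

```text
1016 size [242.  63.] L [0.052 0.1  ] R [-0.009 -0.134] phi -14.5 c.m 0.0251
world L [[0.648 0.148]] R [[ 0.561 -0.078]] tcp bay [-0.018 -0.052]
```

View pics/p4.png

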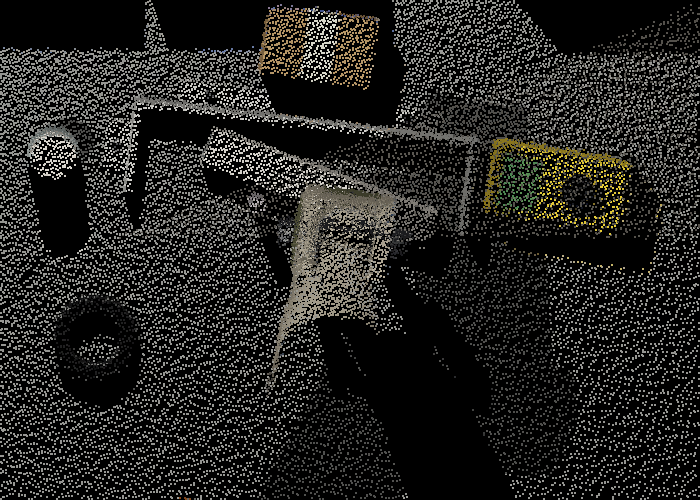

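The right end is swinging in and is clear of the right wall (trunk (205, 150)–(435, 215)), so I keep pushing.

Emit:
jog_arm(gripper=[0.6,0.6,0.6,0.6,0.6,0.6,0.6,0.6], offset=[[0.6,0,0],[1.2,-0.1,0],[1.8,-0.1,0],[2.4,-0.2,0],[3.0,-0.2,0],[3.6,-0.3,0],[4.1,-0.4,0],[4.5,-0.4,0]], twist=[0,0,0,0,0,0,0,0])

```text
clock: 14.45
tcp_pos: [0.6053, 0.0002, 0.0053]
orientation: [-0.0, 0.054, 0.999, -0.0]
wrist_force: [-1.1, -0.4, 0.4]
finger_gap: 0.0518
grip_force: 0.8
```

Emit:
jog_arm(gripper=[0.6,0.6,0.6,0.6,0.6,0.6,0.6,0.6], offset=[[0.2,0,0],[0.4,0,0],[0.5,0,0],[0.5,0,0],[0.5,0,0],[0.5,0,0],[0.5,0,0],[0.5,0,0]], twist=[0,0,0,0,0,0,0,0])

```text
clock: 15.45
tcp_pos: [0.6102, 0.0004, 0.0054]
orientation: [0.0, 0.054, 0.999, 0.0]
wrist_force: [-0.6, 0.2, 0.6]
finger_gap: 0.0513
grip_force: 0.2
```

Emit:
jog_arm(gripper=[0.6,0.6,0.6,0.6,0.6,0.6,0.6,0.6], offset=[[-1,0.1,0],[-1.5,0.2,0],[-1.5,0.2,4],[-1.5,0.2,8],[-6,0.2,12],[-12,0.2,12],[-17,0.2,12],[-17,0.2,12]], twist=[0,0,0,0,0,0,0,0])

```text
clock: 16.45
tcp_pos: [0.4349, 0.0031, 0.1248]
orientation: [-0.002, 0.054, 0.999, 0.0]
wrist_force: [-0.2, 0.0, 0.3]
finger_gap: 0.0511
grip_force: 0.0
```

```bash
python3 -c "
from h import *
c=env.read_camera('top');save('p5',ortho(c,.3,.8,-.35,.35,1000));report('scene')
W=cloud(c);q=bay(W[...,:2]);m=(W[...,2]>.015)&(W[...,2]<.035)&(q[...,0]>.015)&(q[...,0]<.081)&(abs(q[...,1])<.158)
r=cv2.minAreaRect((q[m]*1000).astype(np.float32));print(r,cv2.boxPoints(r).round(0).tolist())"
```

```text
738 size [240.  40.] L [0.059 0.11 ] R [ 0.059 -0.13 ] phi -0.0 c.m 0.0587
world L [[0.656 0.157]] R [[ 0.628 -0.082]] tcp bay [-0.138 -0.068]
((59.665889739990234, -12.26177978515625), (41.30423355102539, 240.8170166015625), 0.4893219470977783) [[38.0, 108.0], [40.0, -133.0], [81.0, -132.0], [79.0, 108.0]]
```

View pics/p5.png

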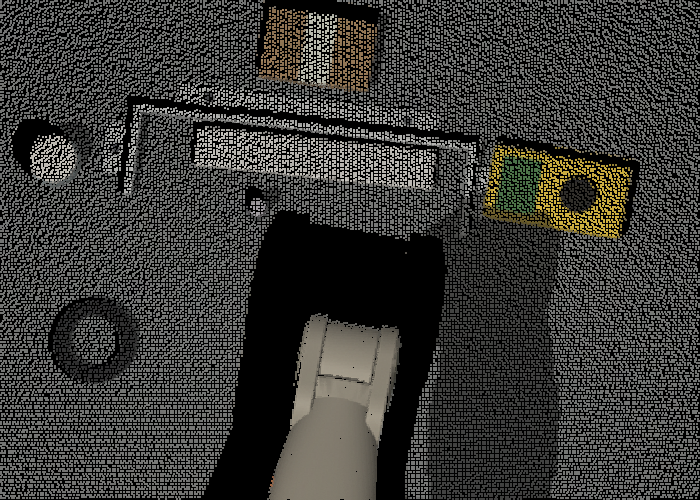

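The trunk is in the bay and parallel to the back wall, with about a 5 mm gap. I'll push gently again until it seats.

Emit:
jog_arm(gripper=[0.6,0.6,0.6,0.6,0.6,0.6,0.6,0.6], offset=[[5,-0.1,0],[10,-0.2,0],[15.5,-0.2,-2],[15.5,-0.2,-6],[15.5,-0.2,-10],[15.5,-0.2,-12],[16.5,-0.2,-12],[17.2,-0.2,-12]], twist=[0,0,0,0,0,0,0,0])

```text
clock: 17.55
tcp_pos: [0.6143, 0.0002, 0.0061]
orientation: [0.001, 0.054, 0.999, -0.0]
wrist_force: [-1.8, 1.9, 0.3]
finger_gap: 0.0515
grip_force: 0.7
```

Emit:
jog_arm(gripper=[0.6,0.6,0.6,0.6,0.6,0.6,0.6,0.6], offset=[[0.1,0,0],[0.2,0,0],[0.3,0,0],[0.4,0,0],[0.5,0,0],[0.6,0,0],[0.6,0,0],[0.6,0,0]], twist=[0,0,0,0,0,0,0,0])

```text
clock: 18.55
tcp_pos: [0.6153, 0.0003, 0.0052]
orientation: [-0.002, 0.054, 0.999, -0.0]
wrist_force: [-7.4, -0.2, 6.3]
finger_gap: 0.0514
grip_force: 4.0
```

Emit:
jog_arm(gripper=[0.6,0.6,0.6,0.6,0.6,0.6,0.6,0.6], offset=[[-0.5,0,0],[-2,0.2,0],[-2,0.2,4],[-2,0.2,8],[-6,0.2,12],[-12,0.2,12],[-17,0.2,12],[-17,0.2,12]], twist=[0,0,0,0,0,0,0,0])

```text
clock: 19.55
tcp_pos: [0.4439, 0.003, 0.1249]
orientation: [-0.001, 0.054, 0.999, 0.0]
wrist_force: [1.4, 0.8, 0.6]
finger_gap: 0.0513
grip_force: 0.0
```

```bash
python3 -c "
from h import *
for n in('top','scene'):
  c=env.read_camera(n);W=cloud(c);q=bay(W[...,:2]);z=W[...,2]
  for y in(.095,.05,-.03,-.08,-.12):
    k=(abs(q[...,1]-y)<.01)&(z>.017)&(z<.036)&(q[...,0]>.015)&(q[...,0]<.1); print(n,y,np.percentile(q[k][:,0],[2,98]).round(4))
save('p6',ortho(env.read_camera('top'),.3,.8,-.35,.35,1000)); print(env.get_state()['wrist_force'])"
```

```text
top 0.095 [0.047  0.0907]
top 0.05 [0.0465 0.0933]
top -0.03 [0.0459 0.093 ]
top -0.08 [0.0456 0.0922]
top -0.12 [0.0453 0.092 ]
scene 0.095 [0.0509 0.0991]
scene 0.05 [0.0168 0.0983]
scene -0.03 [0.0492 0.0982]
scene -0.08 [0.0485 0.098 ]
scene -0.12 [0.0486 0.0982]
[ 0.65012293 -0.85623196  0.22237338]
```

View pics/p6.png

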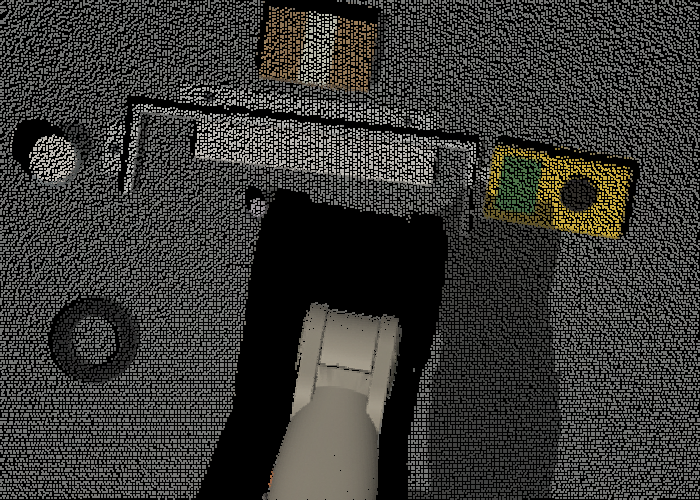

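The trunk now lies flush along the back wall, from (195, 140) to (435, 165), with its rear face at x ≈ 46 mm from end to end. The bystanders in view have not moved.

```bash
python3 -c "
from workcell import env
print(env.hand_in())"
```

```text
the job is handed in; nothing more can be done
None
```

The trunking is flat against the bay's back wall from end to end, as measured in the final camera images. No bystander in view had moved, and I handed the job in about 20 s into the 67 s limit; the hand-in returned no verdict.

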